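# Wedge the ceramic tile in the bonding jig and hold it down flush

## Task

Take the orange spacer out of its stand and slide it, tapered nose down, into the gap beside the white tile where it is wide enough (between the tile and the thin steel rail), all the way down to the jig's base plate, so that the tile is set over against the thick blue rail, and let go of the spacer. Then press the tile down on its spring bed until its top is flush with the rails, and finish while still holding it pressed down there, firmly but not hard; the arm must not lift off at the end. Leave the solder reel, the tin and the flux pen as they are.

Things in the scene. Friction and masses are not known exactly. Their poses are not given: they have to be found in the camera images.
- jig: Fixed grey bonding jig: base plate 120 (x) x 172 (y) x 8 mm; origin at the centre of its underside on the bench, z up. Two rails lie on it along x, at y = +62 and -62 mm; between them the tile rests on the spring bed. Two dark end stops at x = +-46.5 mm (7 mm thick, 50 mm long in y, tops 32 mm above the bench) keep the tile in place along x. The jig's place and yaw vary.
- thick_rail: Fixed blue rail, 96 (x) x 34 (y) x 24 mm, on the jig's base plate, parallel to the jig's x; origin at the centre of its underside (8 mm above the bench), top 32 mm above the bench. It may be at either side (+y or -y) of the jig. It leaves only about 5 mm (3 to 7) to the tile at the start: too narrow for the spacer.
- thin_rail: Fixed bare steel rail, 96 (x) x 13 (y) x 24 mm, on the other side of the jig, same height and direction; origin at the centre of its underside. The gap between it and the tile is about 15.5 mm (13.5 to 17.5) at the start. Seated, the spacer stands on the base plate beside it, its centre 16 to 17.5 mm from this rail's centre line.
- tile: Loose white ceramic tile with a copper pad on top, 80 x 80 x 12 mm, about 0.25 kg; origin at the centre of its underside. It lies level on the spring bed, top 38 mm above the bench (6 mm above the rails). It slides sideways on the bed when the spacer's nose pushes it. Total free width between the rails is 20.5 mm more than the tile.
- bed (a joint): Spring bed under the tile (70 x 50 mm, at the jig's centre), moves straight down: 0 = up, 0.006 m = fully down at a hard stop, where the tile's top is flush with the rails (32 mm above the bench). Pressing the tile starts at about 1 to 2.5 N and needs about 8 to 10 N at the stop; it springs up again when released.
- spacer: Loose orange block with a black band, 60 (x) x 19 (y) x 66 (z) mm, 0.09 kg; origin at the centre of its foot. Its lowest 16 mm taper on both faces from 19 mm to 8 mm at the foot. It starts upright in its stand, foot 4 mm above the bench. Pinch its 19 mm thickness in the upper 25 mm. Pushed in, it moves the tile 2 to 7 mm over; seated, its foot is 8 mm above the bench, play 1.5 mm.
- stand: Fixed grey open holder for the spacer, 84 (x) x 44 (y) mm, walls 26 mm high, slot 64 x 22 mm along its x, floor 4 mm thick; origin at the centre of its underside.
- reel: Bystander: loose solder reel with blue flanges, 56 mm across, 58 mm high, origin at the centre of its underside.
- tin: Bystander: small loose metal tin, 41 mm across, 18 mm high, origin at the centre of its underside.
- flux_pen: Bystander: loose white pen with a green cap, 115 x 14 x 15 mm, lying along its x, origin under its middle.
Mind the look-alikes: they are no part of the job. Of the things that look like the spacer, the smallest one is meant.

How it is judged:
On the way, in this order (a step that is already met when the one before it is completed fails the run):
1. the spacer is lifted out of its stand (height (world z) of spacer above 0.035 m and contact force between the fingers and spacer above 1 N), for 0.1 s.
2. the spacer stands fully down in the wide gap, the tile set over against the thick rail, and is let go, with the tile not yet pressed (z of spacer in the frame of jig below 0.0105 m and angle between spacer's own z axis and vertical below 0.12 rad and x of spacer in the frame of thin_rail between -0.02 and 0.02 m and (y of spacer in the frame of thin_rail between 0.0135 and 0.0195 m or y of spacer in the frame of thin_rail between -0.0195 and -0.0135 m) and angle between the x axis of spacer and the x axis of jig, either way round below 0.12 rad and (y of tile in the frame of thick_rail between 0.054 and 0.0595 m or y of tile in the frame of thick_rail between -0.0595 and -0.054 m) and contact force between the fingers and spacer below 0.3 N and value of joint bed below 0.003 m and contact force between the fingers and tile below 0.3 N), for 0.2 s.
At the end, for the whole second after the job is handed in: Spacer upright beside the thin rail, foot within 2.5 mm of the base plate, middle within 20 mm of the rail's, not touched; tile within 2.5 mm of the thick rail, level within 0.04 rad, bed at least 5 mm down (flush within 1 mm), pressed by the fingers with over 4 N; all at rest (z of spacer in the frame of jig below 0.0105 m and angle between spacer's own z axis and vertical below 0.12 rad and x of spacer in the frame of thin_rail between -0.02 and 0.02 m and (y of spacer in the frame of thin_rail between 0.0135 and 0.0195 m or y of spacer in the frame of thin_rail between -0.0195 and -0.0135 m) and angle between the x axis of spacer and the x axis of jig, either way round below 0.12 rad and (y of tile in the frame of thick_rail between 0.054 and 0.0595 m or y of tile in the frame of thick_rail between -0.0595 and -0.054 m) and contact force between the fingers and spacer below 0.3 N and value of joint bed above 0.005 m and contact force between the fingers and tile above 4 N and angle between tile's own z axis and vertical below 0.04 rad and z of tile in the frame of jig between 0.0185 and 0.0212 m and linear speed of each of tile, spacer below 0.02 m/s); the arm keeps its last pose, push and grip.
It fails at once if the solder reel is moved more than 15 mm (distance of reel from where it was at the start of the episode above 0.015 m).
It fails at once if the tin is moved more than 15 mm (distance of tin from where it was at the start of the episode above 0.015 m).
It fails at once if the flux pen is moved more than 15 mm (distance of flux_pen from where it was at the start of the episode above 0.015 m).
It fails at once if the tile is pressed with more than 60 N (contact force between the fingers and tile above 60 N).
It also fails if it takes over 48 s, if anything falls off the work surface, if the arm or the gripper's body presses on something with over 40 N, if the wrist force passes 120 N, or if a joint passes its speed limit or range.

## Robot

A 6-joint arm with a two-finger parallel gripper is mounted at the origin on a cart in front of the work surface, level with it; the furniture and walls round the work are solid. World frame = base frame: x ahead of the robot, y to its left, z up, the work surface at z = 0. Lengths are in m, angles in rad, forces in N, time in s.
With the tool pointing down it reaches from about 0.375 to 0.975 m from the base axis. Payload 3.8 kg.
Tool frame: the origin (TCP) lies on the mounting face of the last link; the fingertips stand 173 mm ahead of it and the grasp point (between the pads) lies 155 mm ahead of it; z points along the fingers, y is the line along which they close (so a half turn about z gives the same grasp; the last joint's range is limited). The gripper opens to 85 mm and grips with 20 to 120 N. Pads are 22 mm wide; open, the fingers measure 114 mm over their backs; the gripper's body (76 mm by 85 mm) begins 54 mm behind the grasp point. The pads swing forward as they close: fully open they stand 13 mm farther back than shut.
Start: joints at [-0.037, 0.264, 1.604, -0, 1.274, -0.037], TCP at [0.675, -0, 0.405] pointing down, gripper open.
Joint ranges: [-2.63, 2.63], [-0.94, 2.18], [0.31, 2.57], [-1.31, 4.45], [0, 2.66], [-2.55, 2.55]. Speed limits (rad/s): [2.57, 2.57, 3.14, 3.14, 3.14, 3.14].

## Interface

Orientations are given as a rotation vector (axis times angle).
In Python, from workcell import bot gives the robot as it stands.
- The arm moves only by the tool drive_tool, never from a script. Its argument "increments" is a list of rows, each an object with "delta_pos": the shift along the tool's x, y, z in mm, a list of three; "turn": the turn about the tool's z in rad; "jaw": the opening, from -1 (shut) to 1 (fully open). A call has 1 to 8 rows; each row shifts and turns the commanded pose from where the row before left it, along the tool's axes as they then stand; what a row does not reach is not made up. A row lasts 1/12 s, in which the tool goes at most 41.7 mm and 7.16 degrees, less where a joint would pass 70% of its speed; a pose out of reach is approached as far as the arm can. A call is refused whole if a number of a shift passes 41.7 or a number of a turn 0.125, either way. A call with a gripper value outside its range is refused whole. The fingers move at their own pace and stop on an object; "grip_force" is the grip in N (left out, the last holds). Time passes only in rows, so rows that do not move let the fingers close. It gives the time, the measured TCP pose, the force, the opening and the grip force at its end, in the units of the state.
- bot.read_state(): the state, without advancing time (a new reading comes with each control period).
- bot.read_camera(name): name is "scene" or "side" or "wrist"; returns a dict with "pixels" (480x640x3 uint8, red, green, blue), "fovy" (degrees; the focal length in pixels is half the picture's height over the tangent of half this angle, whatever the lens; pixels are square), "cx", "cy" (the principal point, pixels), "camera_from_world" (4x4, takes a point from world to camera coordinates); the wrist camera has in their place "hand_eye" (4x4, takes a point from camera to tool coordinates, whose origin is the TCP and whose axes are the flange's). Camera axes: x right, y down, z forward; pixel columns grow to the right and rows downward; lengths in m; the calibration is good to about 2 mm. A picture is of the moment at which its call begins: read the wrist's pose just before it. There is no depth.
- bot.finish_job(): hands the job in; it is judged then, once.
The state is a dict: "time": time; "q": joint angles; "joint_vel": joint speeds; "joint_torque": joint torques, N m; "tool_pos": TCP position; "tcp_rot": TCP orientation; "wrist_force": force on the tool from outside, world axes, zero at the start; "torque": the same for the moment, N m; "width": opening from 0.0 (shut) to 1.0 (fully open); "grip_force": force on a finger pad.
Only numpy, scipy, OpenCV 4.12 (cv2) and the standard library are available. Lean on these libraries where they do the work, as an engineer would, in place of code of your own. Each camera call takes 0.05 s, during which the arm holds its last target. There are 200 camera calls.

## Working session

There is one attempt and no reset: what is moved stays moved. The work goes in short steps, Python scripts to look and compute and a tool call to move; the robot and the scene stay as the last step left them, time stands still between calls to the robot, and variables do not carry over. Pictures are saved under pics/ and viewed, at most 10 in all, crops included, and the job is handed in when it is done.

Besides the shell and the picture viewer there is one more tool, called in YAML: its name, and indented under it one key for each argument. drive_tool: Moves the arm, as the interface text tells. Its arguments: {"type":"object","properties":{"increments":{"type":"array"},"grip_force":{"type":"number"}},"required":["increments"]}

```bash
mkdir -p pics; ls
cat > h.py <<'E'
import numpy as np, cv2, pickle
from scipy.spatial.transform import Rotation as R
def grab(bot,name,fn):
    s=bot.read_state(); c=bot.read_camera(name)
    f=240/np.tan(np.radians(c['fovy'])/2)
    if 'hand_eye' in c:
        T=np.eye(4);T[:3,:3]=R.from_rotvec(s['tcp_rot']).as_matrix();T[:3,3]=s['tool_pos']
        W=T@c['hand_eye']
    else: W=np.linalg.inv(c['camera_from_world'])
    pickle.dump(dict(W=W,f=f,cx=c['cx'],cy=c['cy'],im=c['pixels']),open(f'{fn}.pkl','wb'))
    cv2.imwrite(f'pics/{fn}.png',c['pixels'][:,:,::-1]); return s
def ray(fn,u,v,z):
    d=pickle.load(open(f'{fn}.pkl','rb'));W=d['W']
    r=W[:3,:3]@np.array([(u-d['cx'])/d['f'],(v-d['cy'])/d['f'],1]);o=W[:3,3]
    return o+r*(z-o[2])/r[2]
def proj(fn,p):
    d=pickle.load(open(f'{fn}.pkl','rb'));q=np.linalg.inv(d['W'])@np.append(p,1)
    return d['f']*q[:2]/q[2]+[d['cx'],d['cy']]
def crop(fn,x,y,w,h,k):
    im=pickle.load(open(f'{fn}.pkl','rb'))['im'][y:y+h,x:x+w,::-1]
    cv2.imwrite(f'pics/{fn}_crop.png',cv2.resize(im,None,fx=k,fy=k,interpolation=cv2.INTER_CUBIC))
E
python3 - <<'E'
from workcell import bot
from h import *
s=grab(bot,'scene','scene0');grab(bot,'side','side0');grab(bot,'wrist','wrist0')
print(s)
for n in('scene0','side0','wrist0'):
    d=pickle.load(open(n+'.pkl','rb'));print(n,d['f'],d['cx'],d['cy'],d['W'].round(3))
a=[cv2.imread(f'pics/{n}.png') for n in('scene0','side0')]
E
```

```text
pics
{'time': 0.0, 'q': array([-3.69012137e-02,  2.64763496e-01,  1.60540632e+00,  1.23759971e-06,
        1.27374674e+00, -3.68696839e-02]), 'joint_vel': array([ 0.00032468, -0.00154555,  0.00146169, -0.00170939,  0.00020577,
       -0.00164213]), 'joint_torque': array([ 6.10465631e-04, -5.15121067e+01, -3.67308676e+01, -4.07824507e-05,
        1.31324201e-02,  1.46811578e-05]), 'tool_pos': array([6.74638652e-01, 1.08781683e-05, 4.03337178e-01]), 'tcp_rot': array([-2.2202716 , -2.22020079,  0.00248156]), 'wrist_force': array([ 0.47744054, -0.62664807, -0.17459386]), 'torque': array([-0.01933469, -0.01329641, -0.01521555]), 'grip_force': 0.0, 'width': 1.0009399400191141}
scene0 569.3506783270203 321.4310853328997 248.53103433412102 [[ 0.775 -0.439  0.455  0.148]
 [-0.632 -0.543  0.553 -0.443]
 [ 0.004 -0.716 -0.698  0.703]
 [ 0.     0.     0.     1.   ]]
side0 439.75783998466846 321.07951293904637 236.8036914361949 [[ 0.94  -0.145  0.309  0.285]
 [-0.341 -0.44   0.831 -0.621]
 [ 0.016 -0.886 -0.463  0.439]
 [ 0.     0.     0.     1.   ]]
wrist0 427.28840624541743 317.90930292785714 238.71030489448617 [[ 1.     0.001 -0.003  0.674]
 [-0.    -0.946 -0.324  0.083]
 [-0.003  0.324 -0.946  0.373]
 [ 0.     0.     0.     1.   ]]
```

View pics/scene0.png

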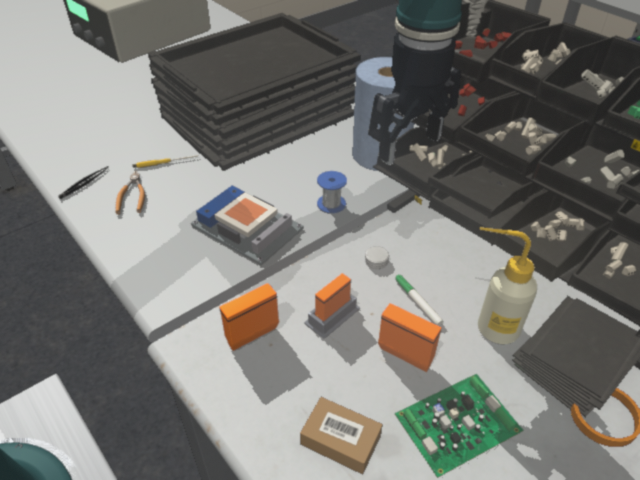

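View pics/wrist0.png

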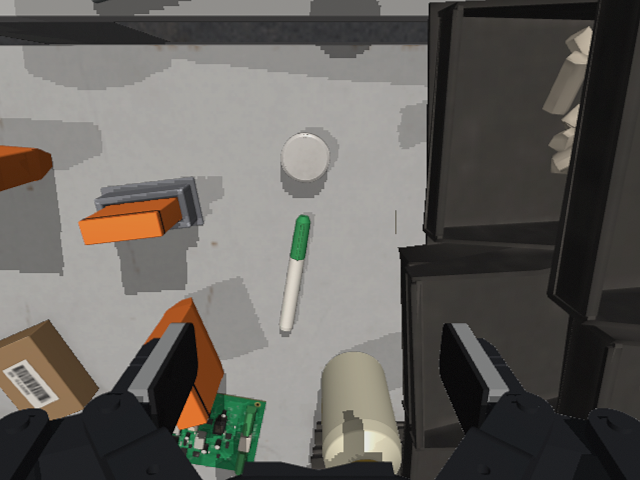

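Scene shows three orange blocks: left (250,317), middle (333,297) in the grey stand, right (409,337). The middle one is the smallest and in the stand, so it's the spacer. I'll confirm it in an enlarged crop, along with the jig and the dark strip at (300,260).

Run:
```python
from h import *
crop('scene0',185,170,265,198,3)
```

```text
(no output)
```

View pics/scene0_crop.png

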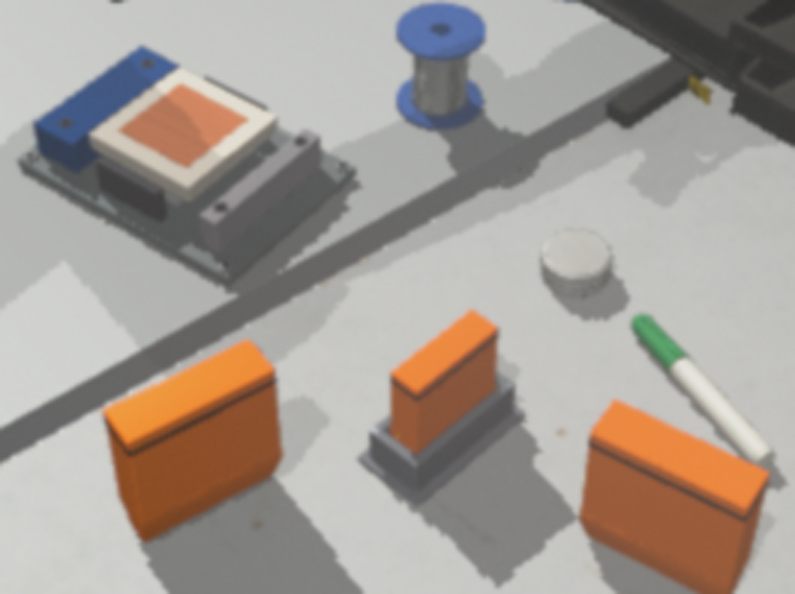

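View pics/side0.png

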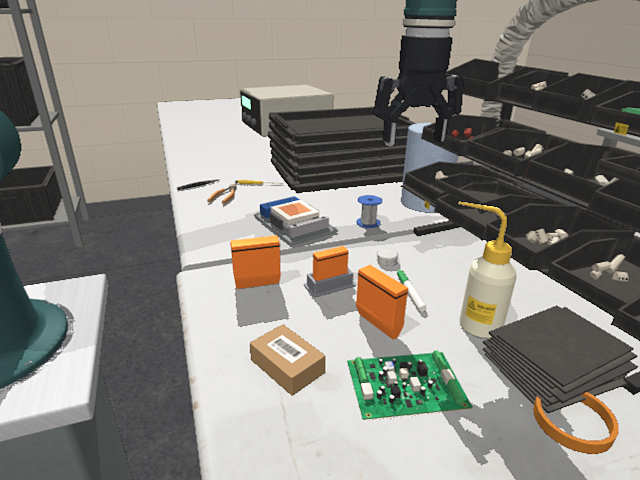

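The crop confirms the spacer: middle block with its top at crop (392..497, 311..397), standing in the grey stand. The jig's blue rail is far-left and its steel rail near-right, and the dark strip is a flush seam between tables.

Run:
```python
from h import *
np.set_printoptions(precision=4,suppress=True)
def P(L,z): return np.array([ray('scene0',185+x/3,170+y/3,z)[:2] for x,y in L])
for n,L,z in [('spacer',[(392,377),(474,311),(497,330),(416,397)],.07),('thin',[(200,210),(303,133),(321,143),(222,222)],.032),('blue',[(37,122),(140,46),(180,68),(88,155)],.032),('tile',[(91,137),(180,68),(277,121),(188,190)],.038),('base',[(22,157),(230,278),(355,170)],.008),('big1',[(106,412),(250,341),(275,378),(127,446)],.09),('big2',[(590,440),(618,402),(767,474),(748,512)],.09),
 ('reel',[(441,30)],.058),('tin',[(576,250)],.018),('pen',[(643,323),(765,455)],.012)]:
    p=P(L,z);print(n,p.tolist().__repr__()[:0],p.round(4).tolist(),'c',p.mean(0))
    if len(p)==4:
        e=[p[1]-p[0],p[2]-p[1],p[3]-p[2],p[0]-p[3]]
        print('   len',[round(float(np.linalg.norm(x)),4) for x in e],'yaw',[round(float(np.degrees(np.arctan2(x[1],x[0]))),1) for x in e])
```

```text
spacer  [[0.4915, -0.0133], [0.5516, -0.0051], [0.5521, -0.0222], [0.4925, -0.0306]] c [ 0.522  -0.0178]
   len [0.0607, 0.0172, 0.0601, 0.0173] yaw [7.8, -88.5, -172.0, 93.4]
thin  [[0.5058, 0.1796], [0.5917, 0.1965], [0.5946, 0.1825], [0.51, 0.1636]] c [0.5505 0.1806]
   len [0.0875, 0.0143, 0.0868, 0.0166] yaw [11.1, -78.3, -167.4, 104.4]
blue  [[0.473, 0.3055], [0.5617, 0.3291], [0.569, 0.2946], [0.4811, 0.2604]] c [0.5212 0.2974]
   len [0.0917, 0.0353, 0.0943, 0.0458] yaw [14.9, -78.0, -158.7, 100.2]
tile  [[0.488, 0.2668], [0.5652, 0.288], [0.5822, 0.2094], [0.5067, 0.1922]] c [0.5355 0.2391]
   len [0.0801, 0.0805, 0.0774, 0.0769] yaw [15.4, -77.8, -167.2, 104.1]
base  [[0.4607, 0.3093], [0.5002, 0.1445], [0.6116, 0.1721]] c [0.5242 0.2086]
big1  [[0.364, 0.04], [0.4417, 0.0342], [0.4372, 0.0075], [0.3607, 0.0168]] c [0.4009 0.0246]
   len [0.078, 0.0271, 0.0771, 0.0234] yaw [-4.3, -99.6, 173.0, 81.9]
big2  [[0.5273, -0.1137], [0.5532, -0.1055], [0.5758, -0.1782], [0.5535, -0.1872]] c [ 0.5524 -0.1461]
   len [0.0271, 0.0761, 0.024, 0.078] yaw [17.7, -72.7, -158.0, 109.6]
reel  [[0.6988, 0.1961]] c [0.6988 0.1961]
tin  [[0.6611, 0.0304]] c [0.6611 0.0304]
pen  [[0.6551, -0.0304], [0.6385, -0.1355]] c [ 0.6468 -0.083 ]
```

drive_tool:
  increments:
    - {"delta_pos": [25,-26,0],"turn": 0,"jaw": 1}
    - {"delta_pos": [25,-26,0],"turn": 0,"jaw": 1}
    - {"delta_pos": [25,-26,0],"turn": 0,"jaw": 1}
    - {"delta_pos": [25,-27,0],"turn": 0,"jaw": 1}
    - {"delta_pos": [0,0,0],"turn": 0.12,"jaw": 1}
    - {"delta_pos": [0,0,0],"turn": 0.12,"jaw": 1}
    - {"delta_pos": [0,0,0],"turn": 0.12,"jaw": 1}
    - {"delta_pos": [0,0,0],"turn": 0.12,"jaw": 1}

```text
time: 0.82
tool_pos: [0.5695, 0.1004, 0.4045]
tcp_rot: [-2.69, -1.623, 0.001]
wrist_force: [0.2, -0.5, 0.4]
width: 0.999
grip_force: 0.0
```

drive_tool:
  increments:
    - {"delta_pos": [0,0,0],"turn": 0.12,"jaw": 1}
    - {"delta_pos": [0,0,0],"turn": 0.12,"jaw": 1}
    - {"delta_pos": [0,0,0],"turn": 0.12,"jaw": 1}
    - {"delta_pos": [0,0,0],"turn": 0.12,"jaw": 1}
    - {"delta_pos": [0,0,0],"turn": 0.12,"jaw": 1}
    - {"delta_pos": [0,0,0],"turn": 0.12,"jaw": 1}
    - {"delta_pos": [0,0,0],"turn": 0.12,"jaw": 1}
    - {"delta_pos": [0,0,0],"turn": 0.11,"jaw": 1}

```text
time: 1.48
tool_pos: [0.5698, 0.1, 0.4042]
tcp_rot: [3.134, 0.212, -0.001]
wrist_force: [0.9, 0.0, -0.1]
width: 0.997
grip_force: 0.0
```

Run:
```python
from workcell import bot
from h import *
s=grab(bot,'wrist','w1');print(s['tool_pos'],s['tcp_rot'],s['joint_vel'].round(3))
d=pickle.load(open('w1.pkl','rb'));print(d['W'].round(3))
cv2.imwrite('pics/w1b.png',cv2.resize(d['im'][:,:,::-1],(800,600),interpolation=cv2.INTER_CUBIC))
```

```text
[0.56981561 0.09997301 0.40423901] [ 3.13441249e+00  2.11795143e-01 -1.27643571e-03] [1.000e-03 2.000e-03 1.000e-03 1.000e-03 1.000e-03 1.297e+00]
[[ 0.134 -0.937 -0.323  0.652]
 [-0.991 -0.127 -0.043  0.111]
 [-0.     0.326 -0.946  0.374]
 [ 0.     0.     0.     1.   ]]
```

View pics/w1b.png

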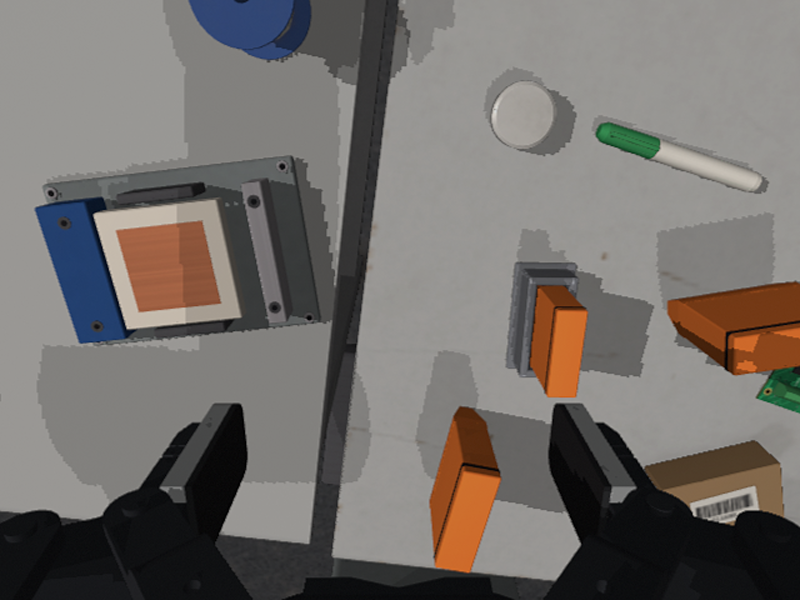

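The wrist view shows the jig at left: tile (94..242, 198..328), thin rail (243..288, 179..323) and blue rail. The spacer top is at (548..586, 307..397), with the tin, pen and reel well away.

```bash
cat > m.py <<'E'
from h import *
np.set_printoptions(precision=4,suppress=True)
def meas(fn,items,k=1.25,ox=0,oy=0):
  for n,L,z in items:
    p=np.array([ray(fn,ox+x/k,oy+y/k,z)[:2] for x,y in L]);print(n,p.round(4).tolist(),'c',p.mean(0))
    if len(p)>2:
        e=np.diff(np.vstack([p,p[:1]]),axis=0)
        print('   len',np.linalg.norm(e,axis=1),'yaw',np.degrees(np.arctan2(e[:,1],e[:,0])))
E
python3 - <<'E'
from m import *
meas('w1',[('spacer',[(548,395),(578,397),(586,308),(552,307)],.07),('thin',[(267,323),(288,320),(265,179),(243,182)],.032),('tile',[(121,328),(242,320),(220,198),(94,213)],.038),('base',[(42,184),(292,155),(323,320)],.008),('screws',[(253,202),(275,308)],.032),('bscrews',[(64,223),(97,326)],.032),('stand',[(506,368),(514,262),(578,263)],.0)])
E
```

```text
spacer [[0.4969, -0.0077], [0.4981, -0.0271], [0.5581, -0.0171], [0.5559, 0.0034]] c [ 0.5272 -0.0122]
   len [0.0194 0.0608 0.0206 0.0601] yaw [ -86.545     9.4632   95.9364 -169.3355]
thin [[0.5061, 0.1814], [0.5102, 0.1672], [0.6033, 0.188], [0.5995, 0.2017]] c [0.5548 0.1846]
   len [0.0147 0.0953 0.0141 0.0956] yaw [ -73.653    12.6     105.2652 -167.7697]
tile [[0.4917, 0.278], [0.5086, 0.197], [0.5887, 0.2139], [0.5686, 0.2923]] c [0.5394 0.2453]
   len [0.0827 0.0819 0.0809 0.0782] yaw [ -78.2479   11.9174  104.3786 -169.4591]
base [[0.5763, 0.3423], [0.6179, 0.1766], [0.5037, 0.1457]] c [0.5659 0.2215]
   len [0.1709 0.1183 0.2095] yaw [ -75.9199 -164.8847   69.7276]
screws [[0.5878, 0.1948], [0.5178, 0.1766]] c [0.5528 0.1857]
bscrews [[0.5579, 0.315], [0.4881, 0.2973]] c [0.523  0.3062]
stand [[0.4797, 0.0025], [0.5638, 0.0137], [0.5693, -0.0323]] c [ 0.5376 -0.0053]
   len [0.0848 0.0463 0.0961] yaw [  7.6047 -83.2026 158.7743]
```

drive_tool:
  increments:
    - {"delta_pos": [-15,27,26],"turn": 0,"jaw": 1}
    - {"delta_pos": [-15,27,26],"turn": 0,"jaw": 1}
    - {"delta_pos": [-15,27,26],"turn": 0,"jaw": 1}
    - {"delta_pos": [-15,27,26],"turn": 0,"jaw": 1}
    - {"delta_pos": [0,0,0],"turn": 0,"jaw": 1}
    - {"delta_pos": [0,0,0],"turn": 0,"jaw": 1}
    - {"delta_pos": [0,0,0],"turn": 0,"jaw": 1}
    - {"delta_pos": [0,0,0],"turn": 0,"jaw": 1}

```text
time: 2.2
tool_pos: [0.527, -0.0148, 0.3023]
tcp_rot: [3.134, 0.223, 0.005]
wrist_force: [0.5, -0.1, 0.1]
width: 1.001
grip_force: 0.0
```

Run:
```python
from workcell import bot
from h import *
s=grab(bot,'wrist','w2');print(s['tool_pos'],s['tcp_rot'],s['joint_vel'].round(3))
d=pickle.load(open('w2.pkl','rb'))
cv2.imwrite('pics/w2b.png',cv2.resize(d['im'][:,:,::-1],(800,600),interpolation=cv2.INTER_CUBIC))
```

```text
[ 0.52695252 -0.01475619  0.3022578 ] [3.13360298 0.22306689 0.00490724] [ 0.008 -0.004 -0.007 -0.002 -0.001  0.003]
```

View pics/w2b.png

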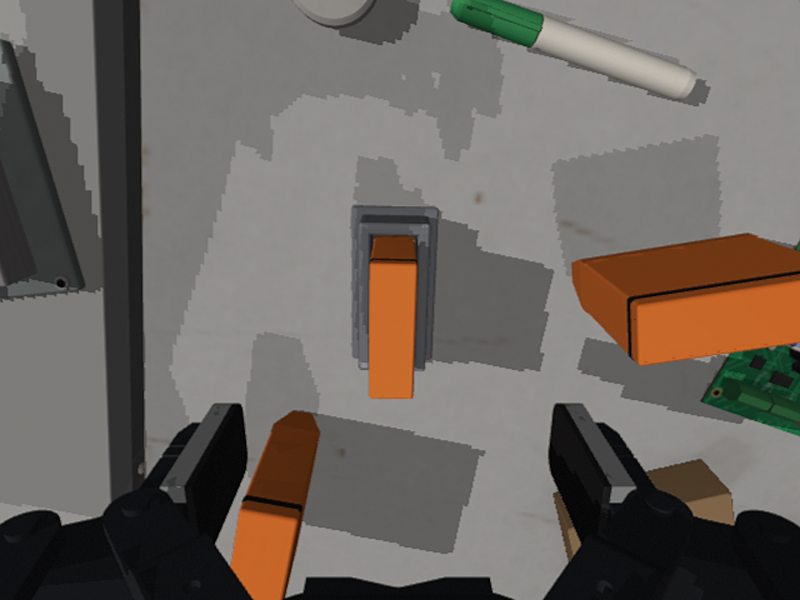

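The spacer top is at (369..416, 262..398), nearly aligned with the tool and between the fingers. The large block at (270,500) is near the left finger, so I'll check the clearance.

Run:
```python
from m import *
meas('w2',[('spacer',[(369,398),(413,398),(416,262),(370,262)],.07),('stand',[(358,369),(351,206),(440,207),(434,369)],.0),('big1',[(242,502),(301,511)],.09),('jigcorner',[(84,288)],.008)])
```

```text
spacer [[0.4955, -0.0075], [0.4982, -0.0261], [0.5575, -0.0182], [0.555, -0.0004]] c [ 0.5265 -0.0131]
   len [0.0188 0.0599 0.018  0.0599] yaw [ -81.8714    7.5476   98.129  -173.2238]
stand [[0.4734, -0.0005], [0.5638, 0.0138], [0.5697, -0.031], [0.4794, -0.0429]] c [ 0.5216 -0.0151]
   len [0.0916 0.0452 0.091  0.0428] yaw [   8.9947  -82.5132 -172.5255   98.1287]
big1 [[0.4513, 0.0388], [0.4502, 0.0143]] c [0.4507 0.0266]
jigcorner [[0.5034, 0.1455]] c [0.5034 0.1455]
```

drive_tool:
  increments:
    - {"delta_pos": [0,0,22],"turn": 0,"jaw": 0.6}
    - {"delta_pos": [0,0,22],"turn": 0,"jaw": 0.6}
    - {"delta_pos": [0,0,22],"turn": 0,"jaw": 0.6}
    - {"delta_pos": [0,0,21],"turn": 0,"jaw": 0.6}
    - {"delta_pos": [0,0,0],"turn": 0,"jaw": 0.6}
    - {"delta_pos": [0,0,0],"turn": 0,"jaw": 0.3}
    - {"delta_pos": [0,0,0],"turn": 0,"jaw": -1}
    - {"delta_pos": [0,0,0],"turn": 0,"jaw": -1}
  grip_force: 50

```text
time: 2.92
tool_pos: [0.5271, -0.0151, 0.2158]
tcp_rot: [3.133, 0.222, 0.006]
wrist_force: [0.1, 0.7, -0.4]
width: 0.383
grip_force: 0.0
```

drive_tool:
  increments:
    - {"delta_pos": [0,0,0],"turn": 0,"jaw": -1}
    - {"delta_pos": [0,0,0],"turn": 0,"jaw": -1}
    - {"delta_pos": [0,0,0],"turn": 0,"jaw": -1}
    - {"delta_pos": [0,0,0],"turn": 0,"jaw": -1}

```text
time: 3.25
tool_pos: [0.5268, -0.0149, 0.2156]
tcp_rot: [-3.133, -0.219, -0.005]
wrist_force: [-0.5, 4.5, 7.3]
width: 0.209
grip_force: 48.9
```

drive_tool:
  increments:
    - {"delta_pos": [0,0,-15],"turn": 0,"jaw": -1}
    - {"delta_pos": [0,0,-25],"turn": 0,"jaw": -1}
    - {"delta_pos": [0,0,-25],"turn": 0,"jaw": -1}
    - {"delta_pos": [0,0,-25],"turn": -0.1,"jaw": -1}
    - {"delta_pos": [0,0,0],"turn": 0,"jaw": -1}

```text
time: 3.67
tool_pos: [0.5281, -0.0158, 0.3097]
tcp_rot: [3.115, 0.383, 0.016]
wrist_force: [1.0, 0.5, 0.7]
width: 0.215
grip_force: 49.0
```

drive_tool:
  increments:
    - {"delta_pos": [9,-25,0],"turn": 0,"jaw": -1}
    - {"delta_pos": [9,-25,0],"turn": 0,"jaw": -1}
    - {"delta_pos": [9,-25,0],"turn": 0,"jaw": -1}
    - {"delta_pos": [9,-25,0],"turn": 0,"jaw": -1}
    - {"delta_pos": [9,-25,0],"turn": 0,"jaw": -1}
    - {"delta_pos": [9,-25,0],"turn": 0,"jaw": -1}
    - {"delta_pos": [9,-25,0],"turn": 0,"jaw": -1}
    - {"delta_pos": [10,-26,0],"turn": 0,"jaw": -1}

```text
time: 4.33
tool_pos: [0.5483, 0.1981, 0.3031]
tcp_rot: [3.118, 0.376, -0.001]
wrist_force: [-0.0, 0.1, -0.4]
width: 0.216
grip_force: 49.1
```

drive_tool:
  increments:
    - {"delta_pos": [0,0,0],"turn": 0,"jaw": -1}
    - {"delta_pos": [0,0,0],"turn": 0,"jaw": -1}
    - {"delta_pos": [0,0,0],"turn": 0,"jaw": -1}
    - {"delta_pos": [0,0,0],"turn": 0,"jaw": -1}

```text
time: 4.67
tool_pos: [0.5484, 0.1963, 0.3032]
tcp_rot: [3.118, 0.376, -0.002]
wrist_force: [0.0, 0.1, -0.3]
width: 0.214
grip_force: 49.1
```

Run:
```python
from workcell import bot
from h import *
s=grab(bot,'wrist','w3');print(s['tool_pos'],s['tcp_rot'],s['joint_vel'].round(3),s['width'])
d=pickle.load(open('w3.pkl','rb'))
cv2.imwrite('pics/w3b.png',cv2.resize(d['im'][:,:,::-1],(800,600),interpolation=cv2.INTER_CUBIC))
```

```text
[0.54842373 0.19633855 0.30319289] [ 3.11832270e+00  3.75961688e-01 -1.52616169e-03] [-0.01  -0.005 -0.002  0.003 -0.001  0.001] 0.21393611036471719
```

View pics/w3b.png

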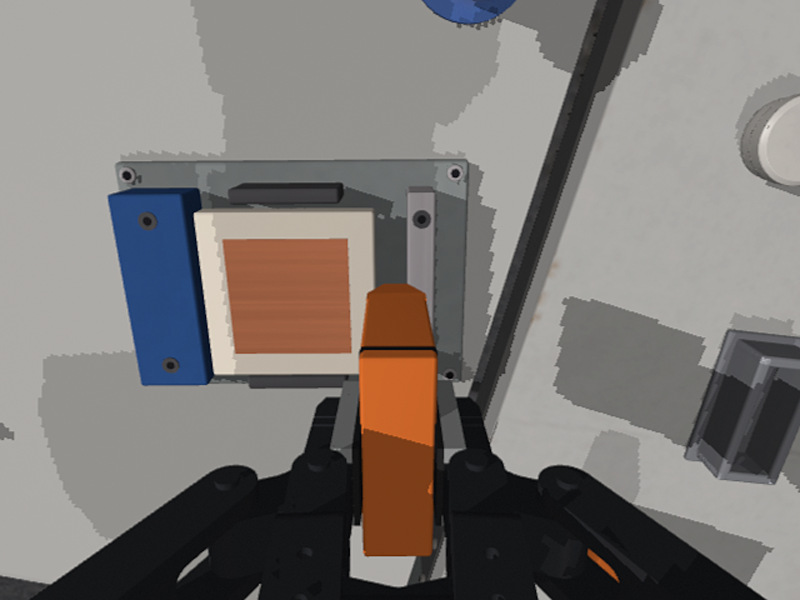

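The spacer is held straight and the jig edges are parallel to the image. Tile right edge is at x≈374–376 and the rail at 407–435 at row 190. Next: lateral offsets in the tool frame.

Run:
```python
from workcell import bot
from m import *
s=bot.read_state();M=R.from_rotvec(s['tcp_rot']).as_matrix()
def T(x,y,z): return (M.T@(ray('w3',x/1.25,y/1.25,z)-s['tool_pos']))[:2]*1000
for n,x,y,z in [('tileR far',374,210,.038),('tileR near',361,340,.038),('tileL far',195,212,.038),('tileL near',213,377,.038),('railL far',407,188,.032),('railR far',434,188,.032),('railL mid',408,282,.032),('railR mid',436,295,.032),('screw',421,219,.032),('blueR far',197,189,.032),('blueL far',109,195,.032),('screwb1',148,221,.032),('screwb2',170,365,.032),('baseL',118,161,.008),('baseR',467,160,.008),('baseR near',455,380,.008),('spTopL',360,352,.1575),('spTopR',437,352,.1575),('spNearL',364,555,.1575),('spNearR',431,555,.1575),('footL',368,293,.0915),('footR',423,293,.0915)]: print(n,T(x,y,z).round(1))
```

```text
tileR far [ 43.6 -10. ]
tileR near [-18.4 -17.1]
tileL far [ 42.7 -88.8]
tileL near [-38.1 -90. ]
railL far [52.4  4.5]
railR far [52.4 16.5]
railL mid [8.7 5.2]
railR mid [ 2.2 18.6]
screw [38.5 10.9]
blueR far [ 52.  -88.9]
blueL far [  49.3 -128.5]
screwb1 [  37.6 -112.9]
screwb2 [ -34.6 -112.9]
baseL [  62.1 -134.2]
baseR [62.6 33.7]
baseR near [-55.5  32.1]
spTopL [30.3 -8.6]
spTopR [30.3  9.6]
spNearL [-30.4  -8.8]
spNearR [-30.4   9.4]
footL [ 23.  -10.3]
footR [23.   9.4]
```

drive_tool:
  increments:
    - {"delta_pos": [2,-3.5,10],"turn": 0,"jaw": -1}
    - {"delta_pos": [0,0,15],"turn": 0,"jaw": -1}
    - {"delta_pos": [0,0,12],"turn": 0,"jaw": -1}
    - {"delta_pos": [0,0,10],"turn": 0,"jaw": -1}
    - {"delta_pos": [0,0,0],"turn": 0,"jaw": -1}
    - {"delta_pos": [0,0,0],"turn": 0,"jaw": -1}

```text
time: 5.22
tool_pos: [0.5493, 0.2007, 0.2553]
tcp_rot: [3.118, 0.377, -0.004]
wrist_force: [-0.8, 0.6, -0.5]
width: 0.21
grip_force: 49.1
```

Run:
```python
from workcell import bot
from h import *
s=grab(bot,'wrist','w4');print(s['tool_pos'],s['tcp_rot'],s['wrist_force'])
grab(bot,'scene','s4')
d=pickle.load(open('w4.pkl','rb'))['im'][:,:,::-1]; e=pickle.load(open('s4.pkl','rb'))['im'][:,:,::-1]
a=cv2.resize(d[180:420,180:430],(416,400),interpolation=cv2.INTER_CUBIC)
b=cv2.resize(e[150:280,180:305],(384,400),interpolation=cv2.INTER_CUBIC)
cv2.imwrite('pics/c4.png',np.hstack([a,b]))
```

```text
[0.54929937 0.20071846 0.25529773] [ 3.11841285  0.37661415 -0.00415223] [-0.82002888  0.59670187 -0.52411448]
```

View pics/c4.png

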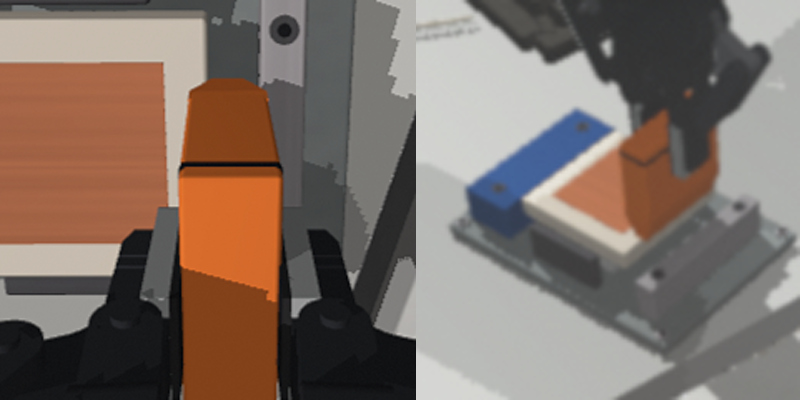

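Run:
```python
from workcell import bot
from m import *
s=bot.read_state();M=R.from_rotvec(s['tcp_rot']).as_matrix()
im=pickle.load(open('w4.pkl','rb'))['im'].astype(int)
for v in range(222,242,1):
    r=im[v,180:430]; g=np.where((r[:,0]>r[:,1]*1.7)&(r[:,0]<175))[0]+180; g=g[g>285]
    print(v,(g.min(),g.max()) if len(g) else None)
for v in (190,200,210,220): print(v,im[v,298:344].sum(1)//3)
d=lambda p:proj('w4',s['tool_pos']+M@np.array(p))
for y in(-9.5,-4,4,9.5):
  print(y,d([.03,y/1e3,.2117]).round(1),d([.03,y/1e3,.1957]).round(1))
```

```text
222 None
223 None
224 None
225 None
226 None
227 (np.int64(307), np.int64(326))
228 (np.int64(305), np.int64(328))
229 (np.int64(304), np.int64(330))
230 (np.int64(302), np.int64(331))
231 (np.int64(301), np.int64(333))
232 (np.int64(299), np.int64(335))
233 (np.int64(297), np.int64(336))
234 (np.int64(295), np.int64(339))
235 (np.int64(294), np.int64(339))
236 (np.int64(294), np.int64(339))
237 (np.int64(294), np.int64(339))
238 (np.int64(294), np.int64(340))
239 (np.int64(294), np.int64(340))
240 (np.int64(294), np.int64(340))
241 (np.int64(294), np.int64(340))
190 [116 116 118 111  99  88  77  71  70  69  97 113  89  67  69  70  71  71
  71  71  69 102 118 117 116 116 116 117 116 117 115 114 115 114 115 115
 113 112 114 144 154 146 144 142 142 143]
200 [187 187 189 178 154 124  88  68  70  70  71  70  70  70  71  70  70  70
  70  70  70  70  70  70  70  70  71  70  71  70  71  70  70  70  71  71
  63  97 118 146 154 146 145 132  91  59]
210 [186 187 188 180 158 129  92  69  69  69  69  69  70  69  70  70  70  70
  70  70  70  70  70  71  70  71  70  70  70  71  70  71  70  70  70  70
  66  53 102 146 152 146 143 143 141 140]
220 [187 186 187 182 162 134  96  69  68  69  70  69  69  70  70  70  70  70
  71  72  70  70  71  71  70  69  70  70  70  70  70  71  69  71  71  70
  61  94 125 146 151 145 143 142 141 140]
-9.5 [294.6 217.2] [292.6 228.4]
-4 [307.2 217.2] [306.3 228.4]
4 [325.6 217.2] [326.2 228.4]
9.5 [338.2 217.2] [340.  228.4]
```

drive_tool:
  increments:
    - {"delta_pos": [0,0,5],"turn": 0,"jaw": -1}
    - {"delta_pos": [0,0,5],"turn": 0,"jaw": -1}
    - {"delta_pos": [0,-0.6,4],"turn": 0,"jaw": -1}
    - {"delta_pos": [0,-0.7,2],"turn": 0,"jaw": -1}
    - {"delta_pos": [0,0,0],"turn": 0,"jaw": -1}

```text
time: 5.73
tool_pos: [0.5495, 0.2022, 0.2404]
tcp_rot: [3.118, 0.377, -0.0]
wrist_force: [0.2, -2.1, 1.5]
width: 0.212
grip_force: 49.4
```

drive_tool:
  increments:
    - {"delta_pos": [0,0,4],"turn": 0,"jaw": -1}
    - {"delta_pos": [0,0,4],"turn": 0,"jaw": -1}
    - {"delta_pos": [0,0,4],"turn": 0,"jaw": -1}
    - {"delta_pos": [0,0,0],"turn": 0,"jaw": -1}

```text
time: 6.07
tool_pos: [0.549, 0.2022, 0.2274]
tcp_rot: [3.118, 0.377, -0.003]
wrist_force: [1.6, -1.9, -2.5]
width: 0.217
grip_force: 49.1
```

drive_tool:
  increments:
    - {"delta_pos": [0,0,4],"turn": 0,"jaw": -1}
    - {"delta_pos": [0,0,3],"turn": 0,"jaw": -1}
    - {"delta_pos": [0,0,1],"turn": 0,"jaw": -1}
    - {"delta_pos": [0,0,0],"turn": 0,"jaw": -1}
    - {"delta_pos": [0,0,0],"turn": 0,"jaw": -1}

```text
time: 6.48
tool_pos: [0.5492, 0.2023, 0.2202]
tcp_rot: [3.119, 0.377, -0.002]
wrist_force: [0.8, -3.0, -1.9]
width: 0.216
grip_force: 49.0
```

drive_tool:
  increments:
    - {"delta_pos": [0,0,1],"turn": 0,"jaw": -1}
    - {"delta_pos": [0,0,1],"turn": 0,"jaw": -1}
    - {"delta_pos": [0,0,0],"turn": 0,"jaw": -1}

```text
time: 6.73
tool_pos: [0.5495, 0.2024, 0.2197]
tcp_rot: [3.119, 0.378, -0.001]
wrist_force: [-3.1, -3.3, 5.2]
width: 0.213
grip_force: 50.0
```

drive_tool:
  increments:
    - {"delta_pos": [0,0,0],"turn": 0,"jaw": 0.2}
    - {"delta_pos": [0,0,0],"turn": 0,"jaw": 0.5}
    - {"delta_pos": [0,0,0],"turn": 0,"jaw": 0.5}
    - {"delta_pos": [0,0,0],"turn": 0,"jaw": 0.5}
    - {"delta_pos": [0,0,-15],"turn": 0,"jaw": 0.5}
    - {"delta_pos": [0,0,-25],"turn": 0,"jaw": 0.5}
    - {"delta_pos": [0,0,-30],"turn": 0,"jaw": 0.5}
    - {"delta_pos": [0,0,-10],"turn": 0,"jaw": 0.5}

```text
time: 7.4
tool_pos: [0.5509, 0.2031, 0.3028]
tcp_rot: [-3.117, -0.377, -0.009]
wrist_force: [1.9, 0.5, 1.6]
width: 0.753
grip_force: 0.0
```

drive_tool:
  increments:
    - {"delta_pos": [0,0,0],"turn": 0,"jaw": 0.5}
    - {"delta_pos": [0,0,0],"turn": 0,"jaw": 0.5}
    - {"delta_pos": [0,0,0],"turn": 0,"jaw": 0.5}

```text
time: 7.65
tool_pos: [0.5487, 0.2022, 0.2969]
tcp_rot: [3.118, 0.377, -0.004]
wrist_force: [-0.3, -0.1, -0.2]
width: 0.75
grip_force: 0.0
```

Run:
```python
from workcell import bot
from h import *
s=grab(bot,'wrist','w5');print(s['tool_pos'],s['tcp_rot'],s['wrist_force'])
grab(bot,'scene','s5')
d=pickle.load(open('w5.pkl','rb'))['im'][:,:,::-1]; e=pickle.load(open('s5.pkl','rb'))['im'][:,:,::-1]
a=cv2.resize(d[120:400,80:430],(500,400),interpolation=cv2.INTER_CUBIC)
b=cv2.resize(e[160:280,185:305][:,:],(300,300),interpolation=cv2.INTER_CUBIC)
b=np.vstack([b,np.zeros((100,300,3),np.uint8)])
cv2.imwrite('pics/c5.png',np.hstack([a,b]))
```

```text
[0.54874277 0.20219392 0.2969467 ] [ 3.1184148   0.37729995 -0.00406659] [-0.33420577 -0.08583403 -0.20190394]
```

View pics/c5.png

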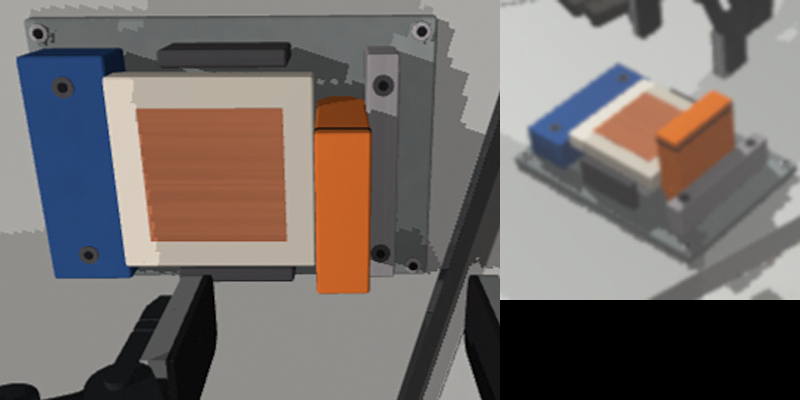

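The spacer is seated beside the thin rail (crop 315–370), with the tile touching the blue rail and nothing else disturbed. Moving over the tile centre, closing and turning a quarter so the fingers stay clear of the spacer.

drive_tool:
  increments:
    - {"delta_pos": [0,-25,0],"turn": 0,"jaw": -1}
    - {"delta_pos": [0,-24,0],"turn": 0,"jaw": -1}
    - {"delta_pos": [0,0,0],"turn": -0.12,"jaw": -1}
    - {"delta_pos": [0,0,0],"turn": -0.12,"jaw": -1}
    - {"delta_pos": [0,0,0],"turn": -0.12,"jaw": -1}
    - {"delta_pos": [0,0,0],"turn": -0.12,"jaw": -1}
    - {"delta_pos": [0,0,0],"turn": -0.12,"jaw": -1}
    - {"delta_pos": [0,0,0],"turn": -0.12,"jaw": -1}

```text
time: 8.42
tool_pos: [0.5372, 0.2498, 0.2967]
tcp_rot: [-2.781, -1.46, 0.005]
wrist_force: [0.0, 0.2, 0.5]
width: 0.002
grip_force: 0.0
```

drive_tool:
  increments:
    - {"delta_pos": [0,0,0],"turn": -0.12,"jaw": -1}
    - {"delta_pos": [0,0,0],"turn": -0.12,"jaw": -1}
    - {"delta_pos": [0,0,0],"turn": -0.12,"jaw": -1}
    - {"delta_pos": [0,0,0],"turn": -0.12,"jaw": -1}
    - {"delta_pos": [0,0,0],"turn": -0.12,"jaw": -1}
    - {"delta_pos": [0,0,0],"turn": -0.12,"jaw": -1}
    - {"delta_pos": [0,0,0],"turn": -0.12,"jaw": -1}
    - {"delta_pos": [0,0,0],"turn": 0,"jaw": -1}

```text
time: 9.08
tool_pos: [0.5373, 0.2497, 0.2969]
tcp_rot: [-1.947, -2.463, 0.004]
wrist_force: [-0.3, -0.7, -0.3]
width: -0.002
grip_force: 0.0
```

Run:
```python
from workcell import bot
from m import *
s=bot.read_state();print(s['tool_pos'],s['tcp_rot'],s['width'])
meas('w5',[('tile',[(80+104/500*350,120+76/400*280),(80+313/500*350,120+72/400*280),(80+314/500*350,120+267/400*280),(80+128/500*350,120+267/400*280)],.038)],k=1)
```

```text
[0.5373 0.2497 0.2969] [-1.9473 -2.4634  0.0041] -0.0018629954920990487
tile [[0.5679, 0.2977], [0.5881, 0.2218], [0.5084, 0.203], [0.4898, 0.2787]] c [0.5385 0.2503]
   len [0.0785 0.0819 0.0779 0.0804] yaw [ -75.1155 -166.7488  103.7895   13.7037]
```

drive_tool:
  increments:
    - {"delta_pos": [0,0,25],"turn": 0,"jaw": -1}
    - {"delta_pos": [0,0,25],"turn": 0,"jaw": -1}
    - {"delta_pos": [0,0,20],"turn": 0,"jaw": -1}
    - {"delta_pos": [0,0,10],"turn": 0,"jaw": -1}
    - {"delta_pos": [0,0,0],"turn": 0,"jaw": -1}
    - {"delta_pos": [0,0,2],"turn": 0,"jaw": -1}
    - {"delta_pos": [0,0,2],"turn": 0,"jaw": -1}
    - {"delta_pos": [0,0,2],"turn": 0,"jaw": -1}

```text
time: 9.75
tool_pos: [0.5387, 0.2503, 0.2141]
tcp_rot: [1.952, 2.46, 0.004]
wrist_force: [-0.1, 0.7, 0.1]
width: 0.002
grip_force: 0.0
```

drive_tool:
  increments:
    - {"delta_pos": [0,0,1.5],"turn": 0,"jaw": -1}
    - {"delta_pos": [0,0,1.5],"turn": 0,"jaw": -1}
    - {"delta_pos": [0,0,0],"turn": 0,"jaw": -1}
    - {"delta_pos": [0,0,0],"turn": 0,"jaw": -1}

```text
time: 10.08
tool_pos: [0.5384, 0.2502, 0.2106]
tcp_rot: [1.951, 2.461, 0.003]
wrist_force: [0.1, 0.5, 3.1]
width: -0.002
grip_force: 1.2
```

Contact at TCP z≈0.2106; pressing on to the stop at about 0.205.

drive_tool:
  increments:
    - {"delta_pos": [0,0,1.5],"turn": 0,"jaw": -1}
    - {"delta_pos": [0,0,1.5],"turn": 0,"jaw": -1}
    - {"delta_pos": [0,0,1.5],"turn": 0,"jaw": -1}
    - {"delta_pos": [0,0,1],"turn": 0,"jaw": -1}
    - {"delta_pos": [0,0,0],"turn": 0,"jaw": -1}
    - {"delta_pos": [0,0,0],"turn": 0,"jaw": -1}

```text
time: 10.58
tool_pos: [0.5384, 0.2503, 0.2055]
tcp_rot: [1.951, 2.461, 0.003]
wrist_force: [-1.2, -0.5, 8.9]
width: -0.003
grip_force: 4.1
```

drive_tool:
  increments:
    - {"delta_pos": [0,0,1],"turn": 0,"jaw": -1}
    - {"delta_pos": [0,0,0.5],"turn": 0,"jaw": -1}
    - {"delta_pos": [0,0,0],"turn": 0,"jaw": -1}
    - {"delta_pos": [0,0,0],"turn": 0,"jaw": -1}

```text
time: 10.92
tool_pos: [0.5386, 0.2503, 0.2054]
tcp_rot: [1.951, 2.461, 0.003]
wrist_force: [-4.2, -0.9, 16.8]
width: -0.0
grip_force: 8.1
```

Run:
```python
from workcell import bot
from h import *
s=grab(bot,'scene','s6');print(s['tool_pos'],s['wrist_force'],np.abs(s['joint_vel']).max())
e=pickle.load(open('s6.pkl','rb'))['im'][:,:,::-1]
cv2.imwrite('pics/c6.png',cv2.resize(e[120:300,180:400],None,fx=3,fy=3,interpolation=cv2.INTER_CUBIC))
```

```text
[0.53855082 0.25030064 0.20537439] [-4.17602163 -0.89964314 16.80443619] 0.0017550251401061028
```

View pics/c6.png

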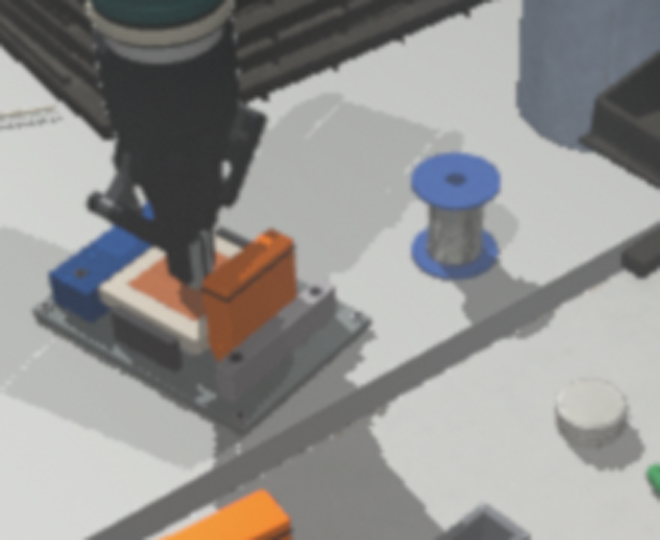

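The fingers press the tile at (195,270), flush with the rails. The spacer stands upright at (250,290), untouched, and the reel and tin are in place.

```bash
python3 -c "
from workcell import bot
print(bot.finish_job())"
```

```text
the job is handed in; nothing more can be done
None
```

I handed the job in with the spacer standing on the base plate beside the thin rail and let go. The tile is set over against the blue rail and held down at the bed's stop with about 17 N. The bystanders looked undisturbed, and the hand-in gave no verdict.

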